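# Rack the last shielding plate and lock the rack's end section for the road

### The job

The measurement van is about to leave: take the aluminium plate that leans in the small wooden rest and stand it upright on its long edge in the one empty slot of the grey plate rack, seated down on the slot's rubber pad, in line with the two plates already there, and let go of it. Then pull up the spring-loaded knob on the rack's steel end section, slide the section along its rail one hole towards the plates, and let the pin go fully down into that hole. Finish while still gripping the knob with the pin fully down, and leave everything else as it stands.

Things in the scene. Friction and masses are not known exactly. Their poses are not given: they have to be found in the camera images.
- plate: bare aluminium plate to be racked, 100 x 8 x 80 mm (x along its long edge, y through its thickness, z its height), about 0.17 kg. Origin: middle of its lower long edge face (underside centre), so its top edge is 80 mm along its z. At the start it leans in the rest, its z axis tilted 0.30 rad from vertical towards the rest's +y; the upper 40 mm is free on both faces
- rest: fixed pale wooden leaning rest, 110 x 75 mm foot, about 60 mm high; origin under the point where the plate stands (the plate's underside centre is 22 mm above it). Its backrest, behind the plate on the +y side, reaches 40 mm up the plate; a 10 mm lip stands before the plate's foot
- rack: fixed grey plate rack, 120 x 360 mm. Origin on the table on its long centre line; z up, y along the rack: the end section's rail lies on the -y side, the bed with three plate slots on the +y side. The rail is a square tube 44 mm wide, 24 mm high, with 14 mm square holes along its top centre line at y = -140, -100, -60, -20 mm
- middle_slot (a point): centre of the floor of the middle of three slots, on the bed's top, 24 mm above the table; the other two lie 50 mm either side along the rack's y. Each slot runs across the rack (along its x) between pairs of plastic guides at x = 29 to 51 mm on both sides, the middle open: 12 mm clear, straight for 34 mm above the bed, flared to about 22 mm at 42 mm
- empty_slot (a point): top centre of the 3 mm thick black rubber pad (90 x 10 mm) on the floor of the one empty slot, 27 mm above the table; which slot is empty varies. x along the slot, y along the rack. A seated plate's underside centre lies on this point
- plate_a: plate like the first, already standing in the rack (origin underside centre); leave it
- plate_b: plate like the first, already standing in the rack (origin underside centre); leave it
- pull_knob: black round pull knob of the lock plunger on top of the end section: diameter 28 mm, 24 mm high, axis vertical, origin at its centre, 96 mm above the table when the pin is fully down; a 12 mm stem below it, and the section's steel block 60 mm high (its cross plate on the side of the plates 72 mm high, 25 mm from the knob's axis, 104 mm wide along the rack's x)
- lock_plunger (a joint): height of the plunger above fully down, m (0 = pin fully down, 10 mm deep in its hole; must be above 0.010 to clear the rail; stop at 0.022). A spring presses it down: about 3 N at 0, 7 N at 0.016
- end_section (a joint): travel of the steel end section along the rail from its starting hole, m, positive towards the plates (rack's +y). About 0 at the start; next hole towards the plates at 0.040, next but one 0.080; stops at -0.042 and 0.085. The pin has about 2 mm of play either way in a hole and rides on the rail between holes. About 2 N of friction; knob and plunger travel along
- next_hole (a point): mouth centre of the hole the pin must end in: on the rail's top, 24 mm above the table, on the rack's centre line, 40 mm from the starting hole towards the plates
- multimeter: grey multimeter lying flat, 150 x 75 x 32 mm; leave it
- weight: steel calibration weight, 48 mm across, 46 mm high; leave it
- screwdriver: screwdriver lying behind the rack, about 20 cm long; leave it
- mouse: black computer mouse, 100 x 60 x 30 mm; leave it
- tin: small steel tin, 60 mm across, 60 mm high; leave it
- parts_tray: grey open parts tray, 90 x 130 x 30 mm; leave it
- adapter: black power adapter, 70 x 50 x 30 mm; leave it
Mind the look-alikes: they are no part of the job. Leave any blue or orange look-alike of the plate alone.

How it is judged:
By the outcome, as a careful person would: the job done as asked, in the order asked, and still so for the second after the job is handed in, while the arm keeps its last pose, push and grip.
It also fails if it takes over 51 s, if anything falls off the work surface, if the arm or the gripper's body presses on something with over 40 N, if the wrist force passes 120 N, or if a joint passes its speed limit or range.

### The arm

A 7-joint arm with a two-finger parallel gripper is mounted at the origin on the work surface. World frame = base frame: x ahead of the robot, y to its left, z up, the work surface at z = 0. Lengths are in m, angles in rad, forces in N, time in s.
With the tool pointing down it reaches from about 0.425 to 0.925 m from the base axis. Payload 6.8 kg.
Tool frame: the origin (TCP) lies at the very end of the fingers, on their centre line; the grasp point (between the pads) lies 19 mm behind it; z points along the fingers, y is the line along which they close (so a half turn about z gives the same grasp; the last joint's range is limited). The gripper opens to 85 mm and grips with 20 to 120 N. Pads are 22 mm wide; open, the fingers measure 114 mm over their backs; the gripper's body (76 mm by 85 mm) begins 54 mm behind the grasp point. The pads swing forward as they close: fully open they stand 13 mm farther back than shut.
Start: joints at [-1.378, 0.477, 0.022, 1.555, -0.011, 1.109, -0.083], TCP at [0.2, 0.645, 0.205] pointing down, gripper open.
Joint ranges: [-2.96, 2.96], [-0.34, 2.1], [-1.41, 1.46], [0.24, 2.44], [-1.37, 4.51], [0.17, 1.92], [-2.96, 2.96]. Speed limits (rad/s): [2.39, 2.39, 3.14, 3.14, 3.14, 3.14, 3.14].

### API

Orientations are given as a rotation vector (axis times angle).
In Python, from bench import get_obs, grab_frame, hand_in gives the robot as it stands.
- The arm moves only by the tool drive_tool, never from a script. Its argument "rows" is a list of rows, each an object with "offset": the shift along the tool's x, y, z as a fraction of full scale, a list of three; "rotation": the turn, a rotation vector about the tool's x, y, z as a fraction of full scale, a list of three; "claw": the opening, from 0 (shut) to 1 (fully open). In form: [{"offset": [tx, ty, tz], "rotation": [wx, wy, wz], "claw": claw}, ...]. A call has 1 to 20 rows; each row is the pose to reach, as a shift and turn from the pose commanded when the call began, along the tool's axes at that moment; what a row does not reach only later rows make up. Full scale, the value 1, is 0.15 m for a shift and 2 rad for a turn. A row lasts 1/12 s, in which the tool goes at most 41.7 mm and 7.16 degrees, less where a joint would pass 70% of its speed; a pose out of reach is approached as far as the arm can. A call with a number of a shift or a turn outside -1 to 1 is refused whole. A call with a gripper value outside its range is refused whole. The fingers move at their own pace and stop on an object; "force" is the grip in N (left out, the last holds). Time passes only in rows, so rows that repeat a pose let the fingers close. It gives the time, the measured TCP pose, the force, the opening and the grip force at its end, in the units of the state.
- get_obs(): the state, without advancing time (a new reading comes with each control period).
- grab_frame(name): name is "scene" or "top"; returns a dict with "frame" (400x640x3 uint8, red, green, blue), "z_map" (400x640 float32, m along the optical axis (not along the pixel's ray), 0 where there is no reading), "vfov" (degrees; the focal length in pixels is half the picture's height over the tangent of half this angle, whatever the lens; pixels are square), "cx", "cy" (the principal point, pixels), "R" (3x3) and "t" (3): a world point X has camera coordinates R X + t. Camera axes: x right, y down, z forward; pixel columns grow to the right and rows downward; lengths in m; the calibration is good to about 2 mm. A picture is of the moment at which its call begins.
- hand_in(): hands the job in; it is judged then, once.
The state is a dict: "clock": time; "joints": joint angles; "qvel": joint speeds; "tau": joint torques, N m; "tcp_pos": TCP position; "orientation": TCP orientation; "contact_force": force on the tool from outside, world axes, zero at the start; "moment": the same for the moment, N m; "grip_width": finger opening in m; "gripper_force": force on a finger pad.
Only numpy, scipy, OpenCV 4.12 (cv2) and the standard library are available. Lean on these libraries where they do the work, as an engineer would, in place of code of your own. Each camera call takes 0.05 s, during which the arm holds its last target. There are 200 camera calls.

## Working session

There is one attempt and no reset: what is moved stays moved. The work goes in short steps, Python scripts to look and compute and a tool call to move; the robot and the scene stay as the last step left them, time stands still between calls to the robot, and variables do not carry over. Pictures are saved under pics/ and viewed, at most 10 in all, crops included, and the job is handed in when it is done.

Besides the shell and the picture viewer there is one more tool, called after "Call:" as name([rows], argument=value, ...), one row to a line, values as JSON. drive_tool: Moves the arm, as the interface text tells. Its arguments: {"type":"object","properties":{"rows":{"type":"array","items":{"type":"object","properties":{"offset":{"type":"array","items":{"type":"number"}},"rotation":{"type":"array","items":{"type":"number"}},"claw":{"type":"number"}}}},"force":{"type":"number"}},"required":["rows"]}

```bash
mkdir -p pics; cat > h.py <<'E'
import numpy as np,cv2
from bench import get_obs,grab_frame,hand_in
def snap(n,f):
    d=grab_frame(n); cv2.imwrite('pics/'+f+'.png',d['frame'][:,:,::-1]); np.savez('pics/'+f+'.npz',**d); return d
def load(f): return dict(np.load('pics/'+f+'.npz'))
def K(d):
    f=200/np.tan(np.radians(float(d['vfov']))/2); return f,float(d['cx']),float(d['cy'])
def ray(d,u,v):
    f,cx,cy=K(d); r=d['R'].T@np.array([(u-cx)/f,(v-cy)/f,1.]); return -d['R'].T@d['t'],r
def onz(d,u,v,z):
    o,r=ray(d,u,v); return o+r*(z-o[2])/r[2]
def cloud(d):
    f,cx,cy=K(d); v,u=np.mgrid[:400,:640]; z=d['z_map']
    P=np.stack([(u-cx)/f*z,(v-cy)/f*z,z],-1)-d['t']; return P@d['R']
E
python3 - <<'E'
from h import *
for n in('scene','top'):
    d=snap(n,n); print(n,d['frame'].shape,d['vfov'],d['cx'],d['cy'],-d['R'].T@d['t'],d['R'][2])
print(get_obs())
E
```

```text
scene (400, 640, 3) 50.259969107854666 320.4837393896557 208.13286589873786 [ 1.39789526 -0.27506163  0.75657194] [-0.76616043  0.23356921 -0.59870161]
top (400, 640, 3) 44.855458770654266 315.7723440078027 198.5885380031921 [ 0.39180784 -0.01738359  1.23433903] [ 1.39388560e-01  6.41227930e-04 -9.90237556e-01]
{'clock': 0.1, 'joints': array([-1.37808123,  0.47773506,  0.02235991,  1.55633799, -0.01149956,
        1.10929488, -0.08305916]), 'qvel': array([-0.00014555, -0.00286169,  0.00180179, -0.00299028, -0.00023219,
       -0.00121545, -0.00058471]), 'tau': array([ 4.55117261e-03, -5.97758567e+01,  1.61372188e+00, -2.81950593e+01,
        1.28253020e-02,  5.08413112e-03, -1.35996225e-05]), 'tcp_pos': array([0.1998565 , 0.64413802, 0.20401765]), 'orientation': array([-4.70650426e-01, -3.10601636e+00,  2.57998702e-03]), 'contact_force': array([ 0.76471735, -0.4006768 , -0.90186355]), 'moment': array([ 0.02532434,  0.01011983, -0.03527944]), 'gripper_force': 0.0, 'grip_width': 0.08533080144047316}
```

View pics/scene.png

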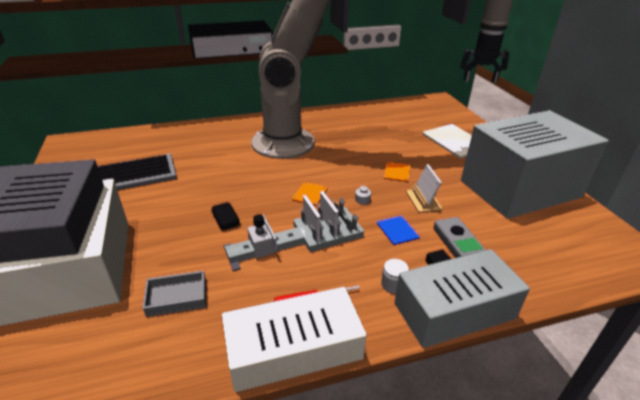

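View pics/top.png

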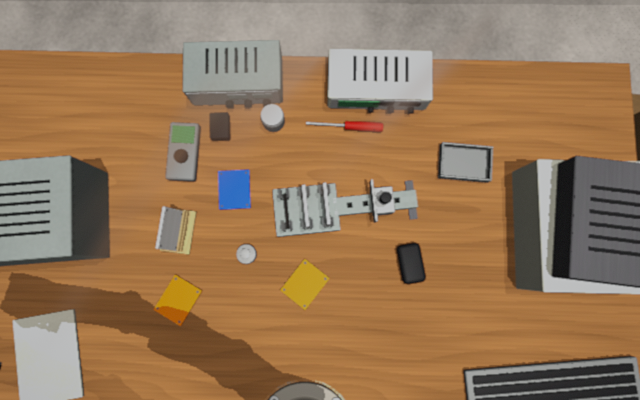

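Scene: rest and plate at (427,190), rack at (300,230). In the top view the rest is at (176,230), the rack's empty slot with its black pad at (285,212), plates at (305,207) and (326,205), knob at (385,198).

```bash
python3 - <<'E'
from h import *
t=load('top');s=load('scene')
a=cv2.resize(t['frame'][165:275,145:305],(800,550),interpolation=cv2.INTER_CUBIC)
b=cv2.resize(t['frame'][165:255,260:430],(800,424),interpolation=cv2.INTER_CUBIC)
c=cv2.resize(s['frame'][150:270,220:450],(800,417),interpolation=cv2.INTER_CUBIC)
for n,i in(('ca',a),('cb',b),('cc',c)): cv2.imwrite(f'pics/{n}.png',i[:,:,::-1])
# depth-based heights
P=cloud(t)
np.set_printoptions(linewidth=250,precision=0,suppress=True)
print((P[...,2]*1000)[205:256:3,152:200:2])
print((P[...,2]*1000)[180:240:3,272:420:4])
E
```

```text
[[ -2.   1.   0.  -2.  -1.  -1.   4.   1.  -0.   1.  -2.   0.  -4.   3.   1.   3.  -1.  -0.   2.  -0.   1.   0.   0.  -2.]
 [  2.   1.   1.  -1.   1.  99.  96.  93.  89.  80.  65.   2.   3.   2.   1.  -1.  -1.  -3.   2.  -2.  -0.  -4.  -1.  -2.]
 [ -2.   3.   3.  -1.  -3.  94.  98.  93.  81.  72.  66.  64.  54.  46.  38.  28.  35.  12.   8.   7.   9.   9.   4.   3.]
 [ -0.   2.   6.  -2.   1.  96.  96.  90.  81.  76.  68.  58.  49.  44.  35.  31.  33.  32.   4.   9.   8.  10.  -5.   2.]
 [ -2.   0.  -0.  -3.  -0.  97.  94.  86.  81.  76.  65.  61.  45.  41.  36.  32.  31.  28.   5.  12.  10.  14.   2.   4.]
 [  1.   2.  -1.   8. 102.  96.  92.  87.  76.  69.  63.  56.  47.  39.  29.  31.  25.  20.   6.  11.   6.   4.   2.   3.]
 [  0.  -1.   3.   0.  98.  96.  92.  85.  74.  69.  61.  58.  45.  33.  26.  35.  28.  21.   5.  10.   5.  -1.  -2.   1.]
 [  2.   2.   3.   0.  98.  95.  90.  77.  74.  65.  59.  56.  42.  35.  36.  29.  28.   9.   8.  11.   9.   0.   1.   1.]
 [ -0.   2.   2.  97.  99.  95.  89.  80.  69.  66.  57.  47.  41.  37.  32.  27.  29.   9.   9.   5.  12.  -1.  -3.
[... 4792 characters left out ...]
   4.    1.   -3.    1.]
 [  -3.   24.   24.   43.   28.   24.   25.   25.   23.   20.   24.   26.   25.   20.   12.    2.   -4.    0.   -1.    1.   -0.   -0.    1.   -3.   -0.    4.    1.    4.    1.   -0.    1.    1.    1.    4.   -5.    1.   -1.]
 [  -2.   22.   20.   23.   22.   21.   19.    6.    5.    1.   -1.   -2.   -1.    1.    3.    3.   -0.    1.    1.   -3.    0.    3.   -3.    3.    5.    1.   -1.    2.    0.   -5.   -2.   -1.    2.    2.   -3.   -4.    3.]
 [   1.    3.   -1.    1.    2.    6.   -4.    1.    2.    1.   -0.    1.   -0.    1.   -2.   -2.    2.   -4.    4.    1.   -2.    0.   -2.    1.    3.   -3.   -5.    4.   -2.   -3.   -1.    2.    0.    3.    2.   -2.    2.]]
```

```bash
python3 - <<'E'
import cv2,numpy as np
a=cv2.imread('pics/ca.png');c=cv2.imread('pics/cb.png')
cv2.imwrite('pics/m.png',np.vstack([cv2.resize(a,(480,330)),np.hstack([cv2.resize(c,(480,254))])]))
E
```

```text
(no output)
```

View pics/ca.png

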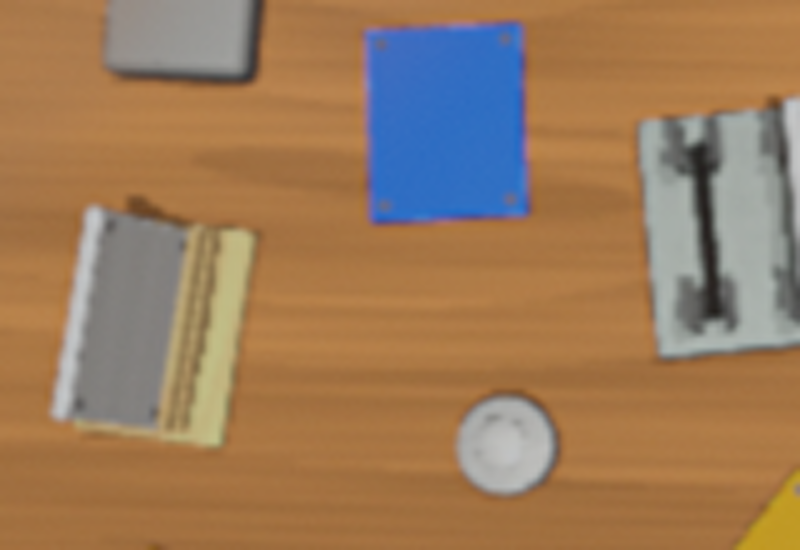

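View pics/cb.png

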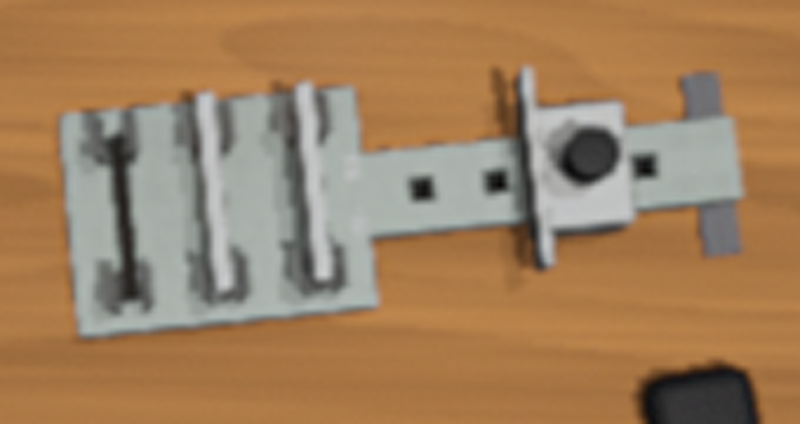

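View pics/cc.png

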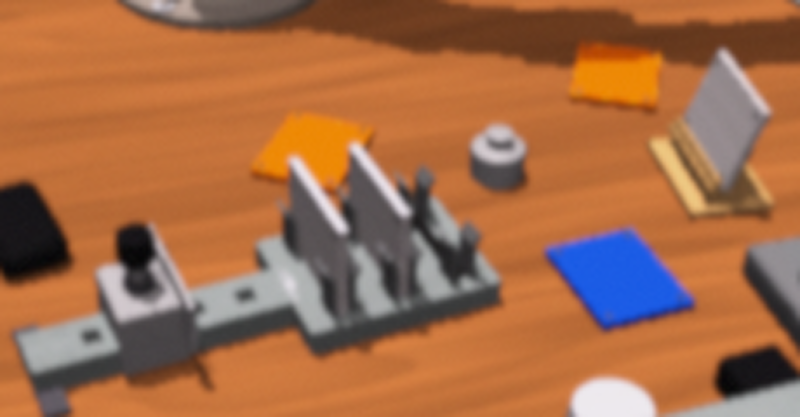

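Crops show the plate in its rest with a bright top edge from (95,210) to (60,415) in crop a. In crop b: the pad from (120,140) to (128,295), the holes at (422,188), (497,182) and (645,166), and the knob at (590,157).

```bash
cat > m.py <<'E'
from h import *
np.set_printoptions(precision=4,suppress=True)
def pca(p):
    c=p.mean(0);w,V=np.linalg.eigh(np.cov((p-c).T));e=V[:,1];q=(p-c)@e
    return c,e*np.sign(e[0]),np.ptp(q)
def box(m,u0,v0,u1,v1):
    z=np.zeros_like(m);z[v0:v1,u0:u1]=1;return m&z
def line(d,m,z):
    v,u=np.nonzero(m); p=np.array([onz(d,a,b,z) for a,b in zip(u,v)])[:,:2]; c,e,L=pca(p)
    q=(p-c)@e; c=c+e*(q.max()+q.min())/2
    return c,np.degrees(np.arctan2(e[1],e[0])),L,len(u)
def tri(ds,px):
    A=np.zeros((3,3));b=np.zeros(3);o2=[]
    for d,(u,v) in zip(ds,px):
        o,r=ray(d,u,v);r/=np.linalg.norm(r);M=np.eye(3)-np.outer(r,r);A+=M;b+=M@o;o2.append((o,M))
    X=np.linalg.solve(A,b);return X,[round(float(np.linalg.norm(M@(X-o)))*1000,1) for o,M in o2]
E
python3 - <<'E'
from m import *
t=load('top');s=load('scene');Pt=cloud(t);Ps=cloud(s);Z=Pt[...,2];g=t['frame'].mean(2)
for n,b in(('a',(296,178,317,235)),('b',(317,178,338,235))):
    m=box(Z>.09,*b);print('plate',n,line(t,m,.107),Z[m].mean())
m=box((g<60)&(Z<.035),280,188,294,230);print('pad',line(t,m,.027),Z[m].mean())
m=box(Z>.1,374,185,398,212);v,u=np.nonzero(m);print('knob',onz(t,u.mean(),v.mean(),.108),Z[m].mean(),np.ptp(u),np.ptp(v))
kt=(u.mean(),v.mean())
for b in((340,198,355,210),(357,198,372,208),(390,194,404,206)):
    m=box(g<70,*b)&(Z<.03);v,u=np.nonzero(m)
    if len(u):print('hole',onz(t,u.mean(),v.mean(),.024),len(u))
# bed outline
m=(Z>.015)&(Z<.035);m=box(m,268,175,342,242);cn=max(cv2.findContours(m.astype(np.uint8),0,1)[0],key=cv2.contourArea)
bx=cv2.boxPoints(cv2.minAreaRect(cn));print('bed',[onz(t,*p,.024)[:2] for p in bx])
# rest plate : top strip bright
m=box((g>175)&(Z>.08),150,200,175,255);print('leanTop',line(t,m,.098),Z[m].mean())
m=box(Z>.045,150,200,185,255);p=Pt[m];
c=p.mean(0);n=np.linalg.svd(p-c)[2][2];n*=-np.sign(n[1]) ;print('plane',c,n,len(p),((p-c)@n).std())
# scene clouds
for n,(x0,x1,y0,y1,z0) in dict(knob=(.4,.65,-.35,-.1,.09),rack=(.4,.65,-.2,.2,.098),lean=(.3,.6,.25,.5,.09)).items():
    m=(Ps[...,0]>x0)&(Ps[...,0]<x1)&(Ps[...,1]>y0)&(Ps[...,1]<y1)&(Ps[...,2]>z0);v,u=np.nonzero(m)
    k,l=cv2.connectedComponents(m.astype(np.uint8))
    for i in range(1,k):
        if (l==i).sum()>8:print(n,Ps[l==i].mean(0),(l==i).sum(),np.argwhere(l==i).mean(0)[::-1],Ps[l==i][:,2].max())
m=(Ps[...,0]>.3)&(Ps[...,0]<.6)&(Ps[...,1]>.25)&(Ps[...,1]<.5)&(Ps[...,2]>.062)
p=Ps[m];c=p.mean(0);n=np.linalg.svd(p-c)[2][2];print('plane scene',c,n,len(p),((p-c)@n).std())
E
```

```text
plate a (array([0.5348, 0.0086]), np.float64(6.726873165507937), np.float64(0.09974263350414797), 153) 0.14117920849689347
plate b (array([ 0.5338, -0.0421]), np.float64(6.262988246391329), np.float64(0.11416992196197488), 154) 0.13341241204769674
pad (array([0.5302, 0.0577]), np.float64(6.9051499476882885), np.float64(0.08391707093933595), 75) 0.027521801416196444
knob [ 0.5579 -0.1804  0.108 ] 0.10848706262573944 11 11
hole [ 0.5482 -0.1015  0.024 ] 13
hole [ 0.5533 -0.1414  0.024 ] 10
hole [ 0.5632 -0.2203  0.024 ] 13
bed [array([0.5847, 0.0961]), array([ 0.6058, -0.0759]), array([ 0.4862, -0.0893]), array([0.4657, 0.0804])]
leanTop (array([0.4771, 0.3476]), np.float64(-6.101574104398214), np.float64(0.0951245364060791), 102) 0.10958801690813333
plane [0.4746 0.3335 0.0915] [-0.0906 -0.9528 -0.2898] 723 0.011198955068355847
knob [ 0.567  -0.1815  0.1027] 116 [258.2328 220.0172] 0.10947140888829031
rack [0.5419 0.0082 0.1023] 93 [328.8495 202.3978] 0.10660539428021609
rack [ 0.549  -0.0411  0.1025] 94 [311.3404 206.9149] 0.10665163823876735
rack [ 0.5657 -0.1816  0.1055] 89 [258.0449 218.8315] 0.10947140888829031
lean [0.4217 0.4988 0.1496] 12 [471.8333 141.75  ] 0.15958169713126036
lean [0.4834 0.3446 0.0955] 95 [433.1053 174.7368] 0.10038500221768316
plane scene [0.4757 0.3628 0.09  ] [ 0.1044  0.3831 -0.9178] 356 0.014672389832248032
```

```bash
python3 - <<'E'
from m import *
t=load('top');s=load('scene');Pt=cloud(t);Ps=cloud(s);Z=Pt[...,2];g=t['frame'].mean(2)
for n,b in(('a',(296,178,317,235)),('b',(317,178,338,235))):
    m=box((Z>.095)&(Z<.115),*b);print('plate',n,line(t,m,.107),Z[m].mean())
m=box((g>165)&(Z>.085)&(Z<.11),150,200,175,255);print('leanTop',line(t,m,.098),Z[m].mean())
for P,nm,x in((Pt,'top',(150,200,200,260)),(Ps,'scene',(410,160,445,215))):
    m=box((P[...,2]>.06)&(P[...,2]<.105)&(P[...,1]<.42),*x)
    p=P[m]
    for _ in range(6):
        c=p.mean(0);n=np.linalg.svd(p-c)[2][2];r=(p-c)@n;p=p[abs(r)<max(.004,1.5*r.std())]
    n*=np.sign(n[2])*-1; print(nm,c,n,len(p),r.std(),'tilt',np.arcsin(-n[2]),'yaw',np.degrees(np.arctan2(n[0],-n[1])), 'y at x=.475,z=.08 on face',c[1]-(n[0]*(.475-c[0])+n[2]*(.08-c[2]))/n[1])
# plate face in the scene view: top edge corners by depth
m=box((Ps[...,2]>.06)&(Ps[...,2]<.105),405,155,450,220);q=Ps[m];print('scene x range',np.percentile(q[:,0],[1,99]),'top edge', q[q[:,2]>.094].mean(0))
from scipy.spatial.transform import Rotation as R
o=get_obs();print(R.from_rotvec(o['orientation']).as_matrix(),o['tcp_pos'])
E
```

```text
plate a (array([0.5348, 0.0085]), np.float64(6.912451837814241), np.float64(0.09974216001151578), 148) 0.10424813331345664
plate b (array([ 0.5407, -0.0409]), np.float64(6.912903573846336), np.float64(0.1000423546131067), 148) 0.10420244866579069
leanTop (array([0.4761, 0.3477]), np.float64(-5.958890012633097), np.float64(0.09712009885998275), 117) 0.09854216427763506
top [0.4759 0.3394 0.0828] [ 0.1024  0.9382 -0.3307] 504 0.0015033641951575317 tilt 0.3370905464930515 yaw 173.7714198459258 y at x=.475,z=.08 on face 0.33850621072593684
scene [0.4836 0.3388 0.0812] [ 0.0949  0.936  -0.339 ] 290 0.0015405962471647101 tilt 0.34583755274806016 yaw 174.20875687572484 y at x=.475,z=.08 on face 0.3392282596742821
scene x range [0.4311 0.53  ] top edge [0.4836 0.3455 0.0968]
[[-0.9551  0.2963 -0.0004]
 [ 0.2963  0.9551 -0.0016]
 [-0.0001 -0.0016 -1.    ]] [0.1999 0.6441 0.204 ]
```

```bash
cat > p.py <<'E'
from m import *
from scipy.spatial.transform import Rotation as Ro
def Rm(y,z): y=np.array(y,float);z=np.array(z,float);return np.array([np.cross(y,z),y,z]).T
a=np.radians(-6.0);tl=.30
h=np.array([-np.sin(a),np.cos(a),0]);up=np.array([0,0,1.])
PZ=np.sin(tl)*h+np.cos(tl)*up;PY=np.cos(tl)*h-np.sin(tl)*up
T=np.array([.4762,.3481,.0984]);RL=Rm(PY,-PZ)
b=np.radians(6.9);RY=np.array([-np.sin(b),np.cos(b),0]);RX=np.array([np.cos(b),np.sin(b),0])
RR=Rm(RY,-up);E=np.array([.5292,.0581,.027])
def plan(*wps):
    o=get_obs();p=o['tcp_pos'];R0=Ro.from_rotvec(o['orientation'])
    print('t',o['clock'],'tcp',p,'F',o['contact_force'],'w',o['grip_width'],o['gripper_force'])
    for q,R in wps:
        d=R0.inv().apply(np.array(q)-p)/.15; w=(R0.inv()*Ro.from_matrix(R)).as_rotvec()/2
        print(d,w)
E
python3 - <<'E'
from p import *
P=cloud(load('top'));m=(P[...,1]>.44)&(P[...,1]<.7)&(P[...,0]>.25)&(P[...,0]<.75)&(P[...,2]>.05)&(P[...,2]<.3);q=P[m];print(q.min(0),q.max(0))
plan(([.30,.52,.22],RL),([.36,.40,.22],RL),(T+.06*PZ,RL))
E
```

```text
[0.3857 0.4978 0.05  ] [0.6228 0.6949 0.2078]
t 0.1 tcp [0.1999 0.6441 0.204 ] F [ 0.7647 -0.4007 -0.9019] w 0.08533080144047316 0.0
[-0.8828 -0.5928 -0.1055] [ 0.1487 -0.0147 -0.0973]
[-1.5019 -1.2384 -0.1043] [ 0.1487 -0.0147 -0.0973]
[-2.3212 -1.2227  0.3243] [ 0.1487 -0.0147 -0.0973]
```

Call:
drive_tool([
  {"offset":[-0.6,-0.82,-0.3],"rotation":[0,0,-0.1],"claw":0.45},
  {"offset":[-0.6,-0.82,-0.3],"rotation":[0,0,-0.1],"claw":0.45},
  {"offset":[-0.6,-0.82,-0.3],"rotation":[0,0,-0.1],"claw":0.45},
  {"offset":[-0.6,-0.82,-0.3],"rotation":[0,0,-0.1],"claw":0.45},
  {"offset":[-0.6,-0.82,-0.3],"rotation":[0,0,-0.1],"claw":0.45},
  {"offset":[-0.6,-0.82,-0.3],"rotation":[0,0,-0.1],"claw":0.45},
])

```text
clock: 0.6
tcp_pos: [0.2509, 0.499, 0.2507]
orientation: [0.164, 3.137, 0.002]
contact_force: [-1.1, 0.5, 0.2]
grip_width: 0.0385
gripper_force: 0.0
```

```bash
python3 -c "
from p import *
plan(([.36,.37,.25],RR),([.36,.37,.25],RL),(T+.06*PZ,RL))"
```

```text
t 0.6 tcp [0.2509 0.499  0.2507] F [-1.0749  0.5213  0.1957] w 0.03849271266934118 0.0
[-0.8127 -0.7795  0.0045] [ 0.0005  0.0004 -0.1124]
[-0.8127 -0.7795  0.0045] [0.1505 0.0003 0.0002]
[-1.598  -0.7265  0.6335] [0.1505 0.0003 0.0002]
```

Call:
drive_tool([
  {"offset":[-0.81,-0.78,0],"rotation":[0.15,0,0],"claw":0.45},
  {"offset":[-0.81,-0.78,0],"rotation":[0.15,0,0],"claw":0.45},
  {"offset":[-0.81,-0.78,0],"rotation":[0.15,0,0],"claw":0.45},
  {"offset":[-0.81,-0.78,0],"rotation":[0.15,0,0],"claw":0.45},
  {"offset":[-0.81,-0.78,0],"rotation":[0.15,0,0],"claw":0.45},
  {"offset":[-0.81,-0.78,0],"rotation":[0.15,0,0],"claw":0.45},
])

```text
clock: 1.1
tcp_pos: [0.3601, 0.3705, 0.2491]
orientation: [-0.162, -3.086, 0.469]
contact_force: [-0.1, 0.3, 0.9]
grip_width: 0.0385
gripper_force: 0.0
```

```bash
python3 -c "
from p import *
plan((T+.04*PZ,RL),(T-.03*PZ,RL))"
```

```text
t 1.1 tcp [0.3601 0.3705 0.2491] F [-0.0571  0.3447  0.8843] w 0.038457214147868464 0.0
[-0.785   0.2337  0.7129] [-0.0008  0.0001 -0.0001]
[-0.7849  0.2344  1.1796] [-0.0008  0.0001 -0.0001]
```

Call:
drive_tool([
  {"offset":[-0.785,0.234,0.3],"rotation":[0,0,0],"claw":0.45},
  {"offset":[-0.785,0.234,0.5],"rotation":[0,0,0],"claw":0.45},
  {"offset":[-0.785,0.234,0.71],"rotation":[0,0,0],"claw":0.45},
  {"offset":[-0.785,0.234,0.71],"rotation":[0,0,0],"claw":0.45},
  {"offset":[-0.785,0.234,0.71],"rotation":[0,0,0],"claw":0.45},
  {"offset":[-0.785,0.234,0.71],"rotation":[0,0,0],"claw":0.45},
])

```text
clock: 1.6
tcp_pos: [0.4745, 0.362, 0.1348]
orientation: [-0.154, -3.083, 0.472]
contact_force: [-0.6, 0.3, 0.8]
grip_width: 0.0391
gripper_force: 0.0
```

```bash
python3 - <<'E'
from p import *
plan((T-.03*PZ,RL))
s=snap('scene','s2')
cv2.imwrite('pics/s2c.png',cv2.resize(s['frame'][110:230,380:490],(733,800//1),interpolation=cv2.INTER_CUBIC)[:600,:,::-1])
E
```

```text
t 1.6 tcp [0.4745 0.362  0.1348] F [-0.6008  0.3402  0.7827] w 0.03908567893290787 0.0
[-0.0219 -0.0137  0.4587] [-0.002  -0.0011  0.0025]
```

View pics/s2c.png

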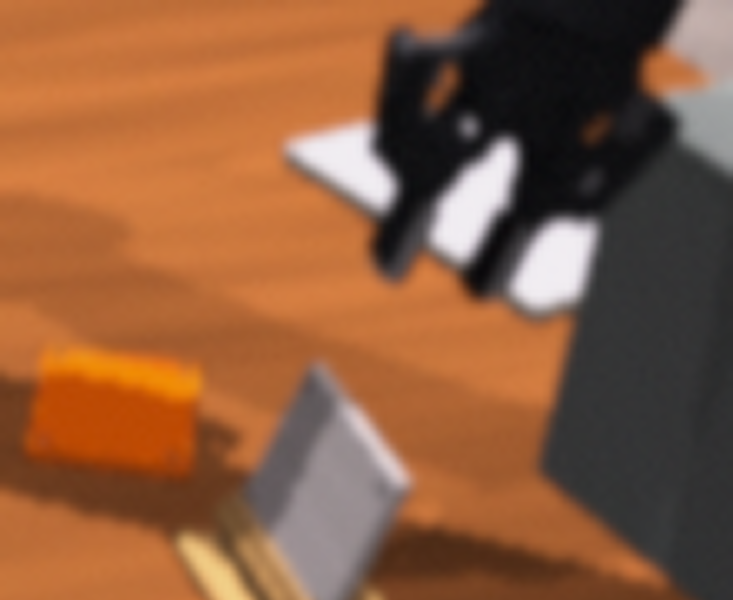

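The fingers at (395,270) and (485,285) straddle the line of the plate, whose top edge runs from (320,370) to (405,485). I descend along the plate.

Call:
drive_tool([
  {"offset":[-0.02,-0.012,0.15],"rotation":[0,0,0],"claw":0.45},
  {"offset":[-0.02,-0.012,0.3],"rotation":[0,0,0],"claw":0.45},
  {"offset":[-0.02,-0.012,0.4],"rotation":[0,0,0],"claw":0.45},
  {"offset":[-0.02,-0.012,0.46],"rotation":[0,0,0],"claw":0.45},
  {"offset":[-0.02,-0.012,0.46],"rotation":[0,0,0],"claw":0.45},
  {"offset":[-0.02,-0.012,0.46],"rotation":[0,0,0],"claw":0.45},
  {"offset":[-0.02,-0.012,0.46],"rotation":[0,0,0],"claw":0.45},
], force=60)

```text
clock: 2.23
tcp_pos: [0.477, 0.3417, 0.074]
orientation: [-0.154, -3.09, 0.463]
contact_force: [0.5, -0.5, 0.5]
grip_width: 0.0384
gripper_force: 0.0
```

```bash
python3 -c "
from p import *
plan((T-.03*PZ,RL))"
```

```text
t 2.2333 tcp [0.477  0.3417 0.074 ] F [ 0.4969 -0.5066  0.5444] w 0.03841759365099109 0.0
[ 0.01   -0.0084  0.032 ] [0.0014 0.0014 0.0023]
```

Call:
drive_tool([
  {"offset":[0.008,-0.008,0.03],"rotation":[0,0,0],"claw":0.45},
  {"offset":[0.008,-0.008,0.03],"rotation":[0,0,0],"claw":0.2},
  {"offset":[0.008,-0.008,0.03],"rotation":[0,0,0],"claw":0.1},
  {"offset":[0.008,-0.008,0.03],"rotation":[0,0,0],"claw":0},
  {"offset":[0.008,-0.008,0.03],"rotation":[0,0,0],"claw":0},
  {"offset":[0.008,-0.008,0.03],"rotation":[0,0,0],"claw":0},
  {"offset":[0.008,-0.008,0.03],"rotation":[0,0,0],"claw":0},
  {"offset":[0.008,-0.008,0.03],"rotation":[0,0,0],"claw":0},
], force=60)

```text
clock: 2.9
tcp_pos: [0.4755, 0.338, 0.0688]
orientation: [-0.156, -3.088, 0.465]
contact_force: [-0.4, 1.8, 3.5]
grip_width: 0.0055
gripper_force: 59.2
```

```bash
python3 -c "
from p import *
plan((T-.03*PZ,RL),(T+.09*PZ,RL))"
```

```text
t 2.9 tcp [0.4755 0.338  0.0688] F [-0.3506  1.8048  3.5409] w 0.005458451003054628 59.15558338165283
[ 0.0021  0.006  -0.0086] [0.0004 0.0008 0.0019]
[ 0.0009  0.0067 -0.8086] [0.0004 0.0008 0.0019]
```

Call:
drive_tool([
  {"offset":[0,0,-0.05],"rotation":[0,0,0],"claw":0},
  {"offset":[0,0,-0.15],"rotation":[0,0,0],"claw":0},
  {"offset":[0,0,-0.3],"rotation":[0,0,0],"claw":0},
  {"offset":[0,0,-0.5],"rotation":[0,0,0],"claw":0},
  {"offset":[0,0,-0.7],"rotation":[0,0,0],"claw":0},
  {"offset":[0,0,-0.8],"rotation":[0,0,0],"claw":0},
  {"offset":[0,0,-0.8],"rotation":[0,0,0],"claw":0},
  {"offset":[0,0,-0.8],"rotation":[0,0,0],"claw":0},
])

```text
clock: 3.57
tcp_pos: [0.4789, 0.3727, 0.1831]
orientation: [-0.156, -3.088, 0.466]
contact_force: [-0.8, -0.1, -2.5]
grip_width: 0.0053
gripper_force: 58.8
```

```bash
python3 - <<'E'
from p import *
plan(([.50,.22,.20],RR),(E+[0,0,.050+.07],RR))
s=snap('scene','s3')
cv2.imwrite('pics/s3c.png',cv2.resize(s['frame'][80:220,380:490],(470,600),interpolation=cv2.INTER_CUBIC)[:,:,::-1])
E
```

```text
t 3.5667 tcp [0.4789 0.3727 0.1831] F [-0.8359 -0.1334 -2.5064] w 0.00526167755920759 58.772335537942126
[-0.2427 -0.9873  0.1869] [-0.1492 -0.0164 -0.1098]
[-0.5448 -1.8903  0.8358] [-0.1492 -0.0164 -0.1098]
```

View pics/s3c.png

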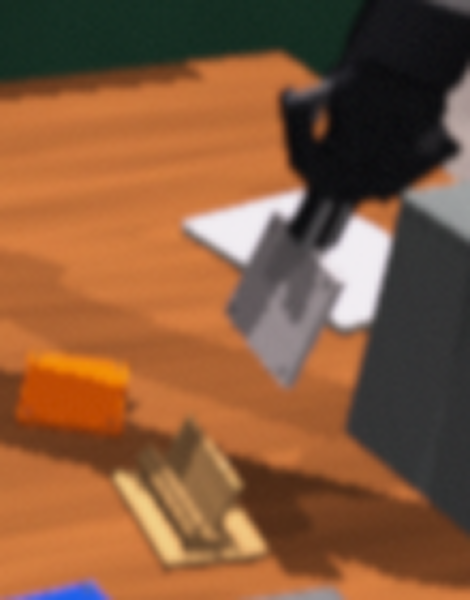

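The plate is held square between the pads at (290,290), clear of the empty rest.

Call:
drive_tool([
  {"offset":[-0.08,-0.3,0],"rotation":[-0.149,-0.016,-0.11],"claw":0},
  {"offset":[-0.16,-0.6,0.05],"rotation":[-0.149,-0.016,-0.11],"claw":0},
  {"offset":[-0.24,-0.85,0.1],"rotation":[-0.149,-0.016,-0.11],"claw":0},
  {"offset":[-0.24,-0.98,0.18],"rotation":[-0.149,-0.016,-0.11],"claw":0},
  {"offset":[-0.24,-0.98,0.18],"rotation":[-0.149,-0.016,-0.11],"claw":0},
  {"offset":[-0.24,-0.98,0.18],"rotation":[-0.149,-0.016,-0.11],"claw":0},
  {"offset":[-0.24,-0.98,0.18],"rotation":[-0.149,-0.016,-0.11],"claw":0},
])

```text
clock: 4.2
tcp_pos: [0.4986, 0.2209, 0.1993]
orientation: [0.188, -3.132, 0.003]
contact_force: [0.1, 0.5, -1.7]
grip_width: 0.0056
gripper_force: 58.9
```

```bash
python3 - <<'E'
from p import *
plan((E+[0,0,.051+.08],RR))
E
```

```text
t 4.2 tcp [0.4986 0.2209 0.1993] F [ 0.107   0.5089 -1.7099] w 0.005642426207744472 58.92726480960846
[-0.0739 -1.1016  0.2767] [-0.0008 -0.0021 -0.0003]
```

Call:
drive_tool([
  {"offset":[-0.07,-0.25,0.1],"rotation":[0,-0.002,0],"claw":0},
  {"offset":[-0.07,-0.5,0.15],"rotation":[0,-0.002,0],"claw":0},
  {"offset":[-0.07,-0.75,0.2],"rotation":[0,-0.002,0],"claw":0},
  {"offset":[-0.07,-0.95,0.25],"rotation":[0,-0.002,0],"claw":0},
  {"offset":[-0.07,-1.0,0.27],"rotation":[0,-0.002,0],"claw":0},
  {"offset":[-0.07,-1.0,0.27],"rotation":[0,-0.002,0],"claw":0},
  {"offset":[-0.07,-1.0,0.27],"rotation":[0,-0.002,0],"claw":0},
])

```text
clock: 4.78
tcp_pos: [0.5278, 0.0759, 0.1596]
orientation: [-0.193, 3.134, -0.0]
contact_force: [0.3, -0.1, -1.6]
grip_width: 0.0055
gripper_force: 59.0
```

Call:
drive_tool([
  {"offset":[0,-0.1,0],"rotation":[0,0,0],"claw":0},
  {"offset":[0,-0.1,0],"rotation":[0,0,0],"claw":0},
  {"offset":[0,-0.1,0],"rotation":[0,0,0],"claw":0},
  {"offset":[0,-0.1,0],"rotation":[0,0,0],"claw":0},
  {"offset":[0,-0.1,0],"rotation":[0,0,0],"claw":0},
])

```text
clock: 5.2
tcp_pos: [0.5299, 0.0608, 0.1604]
orientation: [-0.193, 3.133, 0.0]
contact_force: [-0.4, -0.2, -1.3]
grip_width: 0.0053
gripper_force: 59.0
```

```bash
python3 - <<'E'
from p import *
plan((E+[0,0,.051],RR))
s=snap('scene','s4');P=cloud(s)
cv2.imwrite('pics/s4c.png',cv2.resize(s['frame'][120:260,270:400],(650,700),interpolation=cv2.INTER_CUBIC)[:600,:,::-1])
# held plate face (world points in rack frame relative to E)
q=(P-E);X=q@RX;Y=q@RY;Zh=P[...,2]
m=(abs(X)<.06)&(abs(Y)<.03)&(Zh>.095)&(Zh<.15)
print(m.sum())
for a in(.095,.105,.115,.125,.135):
    k=m&(Zh>a)&(Zh<a+.01)
    if k.sum():print(a,k.sum(),np.percentile(X[k],[2,50,98]),np.percentile(Y[k],[2,50,98]))
# plates a,b same-frame face positions for reference
for c in(-.05,-.1):
    k=(abs(X)<.06)&(abs(Y-c)<.02)&(Zh>.075)&(Zh<.1);print('ref',c,k.sum(),np.percentile(X[k],[2,50,98]),np.percentile(Y[k],[2,50,98]))
E
```

```text
t 5.2 tcp [0.5299 0.0608 0.1604] F [-0.3589 -0.2487 -1.2765] w 0.005346913006605695 58.9674174785614
[ 0.0085 -0.017   0.5493] [0.     0.0014 0.0013]
249
0.105 21 [-0.0429  0.0173  0.0524] [-0.0015 -0.      0.0068]
0.115 65 [-0.0435  0.0088  0.0545] [-0.0026 -0.0005  0.0053]
0.125 67 [-0.0433  0.0148  0.0552] [-0.0026 -0.0007  0.0056]
0.135 61 [-0.0391  0.0147  0.0545] [-0.0025 -0.0007  0.0049]
ref -0.05 144 [-0.0439  0.0142  0.0542] [-0.0553 -0.0539 -0.0474]
ref -0.1 134 [-0.043   0.0146  0.0539] [-0.1048 -0.1038 -0.0981]
```

View pics/s4c.png

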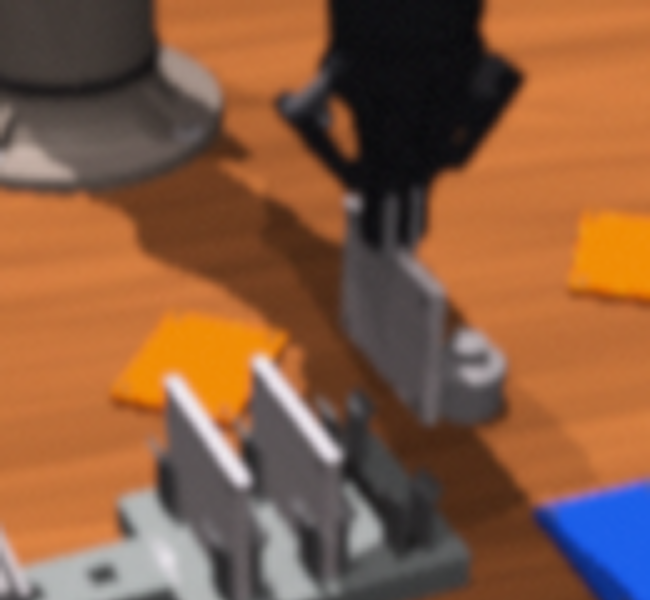

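The held plate (345–440, 250–420) hangs upright and parallel to the racked plates. It needs to go about 3 mm towards them, then down.

Call:
drive_tool([
  {"offset":[0.005,-0.02,0],"rotation":[0,0,0],"claw":0},
  {"offset":[0.005,-0.02,0.1],"rotation":[0,0,0],"claw":0},
  {"offset":[0.005,-0.02,0.18],"rotation":[0,0,0],"claw":0},
  {"offset":[0.005,-0.02,0.24],"rotation":[0,0,0],"claw":0},
  {"offset":[0.005,-0.02,0.28],"rotation":[0,0,0],"claw":0},
  {"offset":[0.005,-0.02,0.28],"rotation":[0,0,0],"claw":0},
  {"offset":[0.005,-0.02,0.28],"rotation":[0,0,0],"claw":0},
  {"offset":[0.005,-0.02,0.28],"rotation":[0,0,0],"claw":0},
])

```text
clock: 5.92
tcp_pos: [0.5302, 0.0559, 0.1188]
orientation: [-0.189, 3.132, -0.001]
contact_force: [0.5, -0.4, -1.7]
grip_width: 0.0058
gripper_force: 58.9
```

```bash
python3 - <<'E'
from p import *
plan((E+[0,0,.051],RR))
s=snap('scene','s5');P=cloud(s)
q=(P-E);X=q@RX;Y=q@RY;Zh=P[...,2]
k=(abs(X)<.06)&(abs(Y)<.02)&(Zh>.085)&(Zh<.115)
print(k.sum(),np.percentile(X[k],[2,50,98]),np.percentile(Y[k],[2,50,98]))
E
```

```text
t 5.9167 tcp [0.5302 0.0559 0.1188] F [ 0.5297 -0.3546 -1.7352] w 0.005778172535612732 58.947086334228516
[0.0058 0.0157 0.2722] [-0.0003  0.0018  0.0001]
180 [-0.0456  0.0126  0.0547] [-0.0072 -0.0058  0.0001]
```

Call:
drive_tool([
  {"offset":[0.004,0.013,0],"rotation":[0,0,0],"claw":0},
  {"offset":[0.004,0.013,0.05],"rotation":[0,0,0],"claw":0},
  {"offset":[0.004,0.013,0.1],"rotation":[0,0,0],"claw":0},
  {"offset":[0.004,0.013,0.14],"rotation":[0,0,0],"claw":0},
  {"offset":[0.004,0.013,0.17],"rotation":[0,0,0],"claw":0},
  {"offset":[0.004,0.013,0.2],"rotation":[0,0,0],"claw":0},
  {"offset":[0.004,0.013,0.2],"rotation":[0,0,0],"claw":0},
  {"offset":[0.004,0.013,0.2],"rotation":[0,0,0],"claw":0},
])

```text
clock: 6.63
tcp_pos: [0.5287, 0.0576, 0.0879]
orientation: [-0.189, 3.134, -0.001]
contact_force: [0.5, 0.8, -1.8]
grip_width: 0.0056
gripper_force: 58.9
```

```bash
python3 - <<'E'
from p import *
plan((E+[0,0,.051],RR))
s=snap('scene','s6');P=cloud(s)
q=(P-E);X=q@RX;Y=q@RY;Zh=P[...,2]
k=(abs(X)<.06)&(abs(Y)<.02)&(Zh>.085)&(Zh<.11)
print(k.sum(),np.percentile(X[k],[2,50,98]),np.percentile(Y[k],[2,50,98]))
E
```

```text
t 6.6333 tcp [0.5287 0.0576 0.0879] F [ 0.4969  0.7706 -1.8391] w 0.005623580829521742 58.947539005675935
[-0.0034  0.0031  0.0662] [-0.0004  0.0009  0.0001]
136 [-0.043   0.0187  0.0525] [-0.0057 -0.004   0.0025]
```

Exactly in line and free of contact, so I lower it to seat it.

Call:
drive_tool([
  {"offset":[0,0,0.02],"rotation":[0,0,0],"claw":0},
  {"offset":[0,0,0.035],"rotation":[0,0,0],"claw":0},
  {"offset":[0,0,0.045],"rotation":[0,0,0],"claw":0},
  {"offset":[0,0,0.055],"rotation":[0,0,0],"claw":0},
  {"offset":[0,0,0.062],"rotation":[0,0,0],"claw":0},
  {"offset":[0,0,0.067],"rotation":[0,0,0],"claw":0},
  {"offset":[0,0,0.067],"rotation":[0,0,0],"claw":0},
  {"offset":[0,0,0.067],"rotation":[0,0,0],"claw":0},
])

```text
clock: 7.35
tcp_pos: [0.529, 0.0577, 0.0783]
orientation: [-0.189, 3.133, -0.001]
contact_force: [-1.0, 1.1, -1.3]
grip_width: 0.0049
gripper_force: 59.0
```

Not touching yet, so I creep on.

Call:
drive_tool([
  {"offset":[0,0,0.007],"rotation":[0,0,0],"claw":0},
  {"offset":[0,0,0.012],"rotation":[0,0,0],"claw":0},
  {"offset":[0,0,0.012],"rotation":[0,0,0],"claw":0},
  {"offset":[0,0,0.012],"rotation":[0,0,0],"claw":0},
])

```text
clock: 7.68
tcp_pos: [0.529, 0.0577, 0.0764]
orientation: [-0.189, 3.133, -0.001]
contact_force: [0.1, 0.4, -2.1]
grip_width: 0.0054
gripper_force: 59.0
```

Call:
drive_tool([
  {"offset":[0,0,0.007],"rotation":[0,0,0],"claw":0},
  {"offset":[0,0,0.012],"rotation":[0,0,0],"claw":0},
  {"offset":[0,0,0.012],"rotation":[0,0,0],"claw":0},
  {"offset":[0,0,0.012],"rotation":[0,0,0],"claw":0},
])

```text
clock: 8.02
tcp_pos: [0.5293, 0.0578, 0.0756]
orientation: [-0.189, 3.133, -0.0]
contact_force: [-2.2, -0.1, 7.3]
grip_width: 0.0054
gripper_force: 60.1
```

Contact at about 9 N, so it is seated. I open a little (the neighbour is close) and retract upwards.

Call:
drive_tool([
  {"offset":[0,0,0],"rotation":[0,0,0],"claw":0.12},
  {"offset":[0,0,0],"rotation":[0,0,0],"claw":0.25},
  {"offset":[0,0,0],"rotation":[0,0,0],"claw":0.25},
  {"offset":[0,0,0],"rotation":[0,0,0],"claw":0.25},
  {"offset":[0,0,-0.1],"rotation":[0,0,0],"claw":0.25},
  {"offset":[0,0,-0.25],"rotation":[0,0,0],"claw":0.25},
  {"offset":[0,0,-0.45],"rotation":[0,0,0],"claw":0.25},
  {"offset":[0,0,-0.65],"rotation":[0,0,0],"claw":0.25},
  {"offset":[0,0,-0.7],"rotation":[0,0,0],"claw":0.25},
  {"offset":[0,0,-0.7],"rotation":[0,0,0],"claw":0.25},
])

```text
clock: 8.85
tcp_pos: [0.5306, 0.058, 0.1822]
orientation: [-0.189, 3.128, 0.001]
contact_force: [0.4, -0.5, -0.1]
grip_width: 0.0216
gripper_force: 0.0
```

```bash
python3 - <<'E'
from p import *
s=snap('scene','s7');P=cloud(s)
q=(P-E);X=q@RX;Y=q@RY;Zh=P[...,2]
for c in(0,-.05,-.1):
    k=(abs(X)<.06)&(abs(Y-c)<.02)&(Zh>.075)&(Zh<.1);k2=(abs(X)<.06)&(abs(Y-c)<.015)&(Zh>.075)&(Zh<.13);print('ref',c,k.sum(),np.percentile(X[k],[2,50,98]),np.percentile(Y[k],[2,50,98]),np.percentile(Zh[k2],[90,98]))
Kn=np.array([.5580,-.1806,.096])
plan((np.array([Kn[0],Kn[1],.20]),RR))
E
```

```text
ref 0 152 [-0.0443  0.0144  0.0534] [-0.0049 -0.0031  0.0032] [0.1064 0.1078]
ref -0.05 141 [-0.0455  0.0122  0.0538] [-0.0551 -0.0537 -0.0482] [0.1041 0.1052]
ref -0.1 127 [-0.0423  0.015   0.054 ] [-0.105  -0.1037 -0.0977] [0.1039 0.1054]
t 8.9 tcp [0.5293 0.0579 0.1803] F [-0.282  -0.3174 -1.2617] w 0.021025030205450497 0.0
[ 0.0007 -1.6013 -0.131 ] [-0.0001  0.0024  0.0001]
```

The new plate's top reads about 2 mm high. I'll move the arm away towards the knob at a safe height and check from above.

Call:
drive_tool([
  {"offset":[0,0,-0.25],"rotation":[0,0.002,0],"claw":0.6},
  {"offset":[0,-0.25,-0.3],"rotation":[0,0.002,0],"claw":0.6},
  {"offset":[0,-0.5,-0.3],"rotation":[0,0.002,0],"claw":0.6},
  {"offset":[0,-0.75,-0.3],"rotation":[0,0.002,0],"claw":0.6},
  {"offset":[0,-1,-0.3],"rotation":[0,0.002,0],"claw":0.6},
  {"offset":[0,-1,-0.3],"rotation":[0,0.002,0],"claw":0.6},
])

```text
clock: 9.4
tcp_pos: [0.5453, -0.1004, 0.2231]
orientation: [0.172, -3.133, 0.008]
contact_force: [-0.6, -0.7, -0.4]
grip_width: 0.0513
gripper_force: 0.0
```

Call:
drive_tool([
  {"offset":[0,-0.25,0],"rotation":[0,0,0],"claw":0.6},
  {"offset":[0,-0.5,0],"rotation":[0,0,0],"claw":0.6},
  {"offset":[0,-0.6,0],"rotation":[0,0,0],"claw":0.6},
  {"offset":[0,-0.6,0],"rotation":[0,0,0],"claw":0.6},
  {"offset":[0,-0.6,0],"rotation":[0,0,0],"claw":0.6},
  {"offset":[0,-0.6,0],"rotation":[0,0,0],"claw":0.6},
])

```text
clock: 9.9
tcp_pos: [0.557, -0.1789, 0.2233]
orientation: [0.191, -3.132, -0.001]
contact_force: [0.7, 0.4, 0.3]
grip_width: 0.0516
gripper_force: 0.0
```

```bash
python3 - <<'E'
from p import *
t=snap('top','t8');s=snap('scene','s8')
for n,d in(('top',t),('scene',s)):
  P=cloud(d);Zh=P[...,2];q=P-E;X=q@RX;Y=q@RY
  for c in(0,-.05,-.1):
    k=(abs(X)<.06)&(abs(Y-c)<.012)&(Zh>.095)&(Zh<.12)
    print(n,c,k.sum(),Zh[k].mean(),Zh[k].max())
    for a,b in((-.05,-.02),(-.02,.02),(.02,.05)):
        kk=k&(X>a)&(X<b); print('   ',kk.sum(),np.percentile(Zh[kk],[50,90]) if kk.any() else '',Y[kk].mean())
    if n=='top':
        m=k;print('  line',line(t,m,.107))
plan((np.array([.558,-.1806,.16]),RR))
cv2.imwrite('pics/s8c.png',cv2.resize(s['frame'][170:270,220:380],(800,500),interpolation=cv2.INTER_CUBIC)[:,:,::-1])
E
```

```text
top 0 157 0.10680049767817364 0.11190362257977672
    48 [0.1072 0.1099] 0.00029881377078363325
    61 [0.1071 0.1097] 0.0002717354814729888
    46 [0.1072 0.1099] 0.00017783933175091008
  line (array([0.5292, 0.0583]), np.float64(6.808206448795099), np.float64(0.10013702706608887), 157)
top -0.05 148 0.10421837038472954 0.10991826553839518
    44 [0.1042 0.107 ] -0.04989314479328567
    61 [0.1047 0.1073] -0.049837649839248765
    42 [0.1044 0.106 ] -0.04987637287797177
  line (array([0.5348, 0.0085]), np.float64(6.912451837814241), np.float64(0.09974216001151578), 148)
top -0.1 149 0.104020746786573 0.11042826332589081
    46 [0.1035 0.1068] -0.09973731997570814
    61 [0.1044 0.1072] -0.09959851098697112
    42 [0.1038 0.1065] -0.09981495532359955
  line (array([ 0.5407, -0.0408]), np.float64(6.7915528045980915), np.float64(0.10003908359629636), 149)
scene 0 130 0.10339499567315509 0.10861590136162816
    29 [0.1045 0.1069] -0.0016658113677548074
    49 [0.1056 0.1076] -0.0017672433422013401
    39 [0.1046 0.1071] -0.0016951313263433808
scene -0.05 109 0.1014270479857781 0.10579259393086213
    24 [0.1027 0.1044] -0.051419267340055815
    41 [0.1023 0.1046] -0.051645396152263094
    37 [0.1019 0.1042] -0.0512758597079067
scene -0.1 116 0.1014823560087045 0.10606558107578512
    27 [0.1024 0.1039] -0.10166699068689243
    43 [0.1029 0.1045] -0.10152265866102282
    35 [0.1027 0.1044] -0.10139181446230432
t 10.0 tcp [ 0.5574 -0.1785  0.224 ] F [ 0.8706  0.6829 -0.438 ] w 0.05091429815380048 0.0
[-0.0033 -0.0147  0.4267] [ 0.0002 -0.0012  0.0014]
```

View pics/s8c.png

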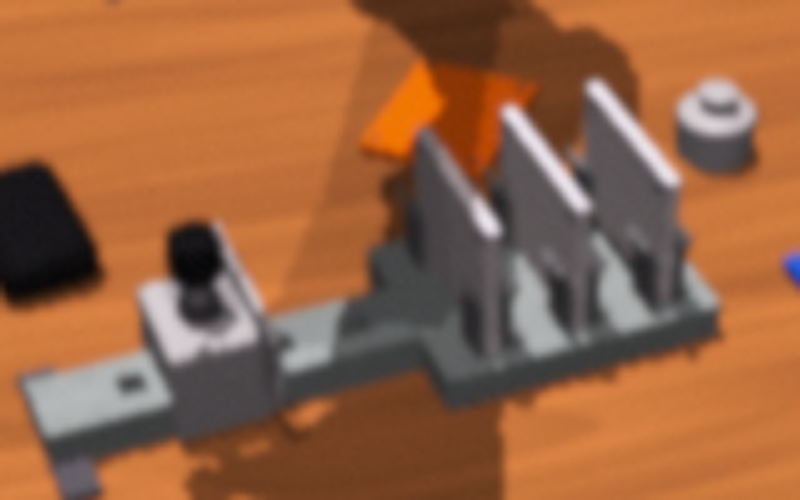

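The new plate's top is level at 107 mm and in line, so its underside is at 27 mm on the pad. The other two stand on the bare bed, 3 mm lower. In the picture all three are parallel and the knob is at (195,250). Now I go down to the knob.

Call:
drive_tool([
  {"offset":[-0.003,-0.014,0.2],"rotation":[0,0,0],"claw":0.6},
  {"offset":[-0.003,-0.014,0.4],"rotation":[0,0,0],"claw":0.6},
  {"offset":[-0.003,-0.014,0.55],"rotation":[0,0,0],"claw":0.6},
  {"offset":[-0.003,-0.014,0.6],"rotation":[0,0,0],"claw":0.6},
  {"offset":[-0.003,-0.014,0.6],"rotation":[0,0,0],"claw":0.6},
  {"offset":[-0.003,-0.014,0.6],"rotation":[0,0,0],"claw":0.6},
])

```text
clock: 10.5
tcp_pos: [0.5586, -0.1821, 0.1354]
orientation: [0.191, -3.135, 0.001]
contact_force: [-0.0, -0.7, 0.3]
grip_width: 0.0513
gripper_force: 0.0
```

```bash
python3 - <<'E'
from p import *
plan((np.array([.558,-.1806,.081]),RR))
E
```

```text
t 10.5 tcp [ 0.5586 -0.1821  0.1354] F [-0.033  -0.7223  0.2938] w 0.05133643605293247 0.0
[0.0022 0.0103 0.3629] [-0.0003 -0.0005  0.0006]
```

Call:
drive_tool([
  {"offset":[0.002,0.008,0.12],"rotation":[0,0,0],"claw":0.6},
  {"offset":[0.002,0.008,0.24],"rotation":[0,0,0],"claw":0.6},
  {"offset":[0.002,0.008,0.33],"rotation":[0,0,0],"claw":0.6},
  {"offset":[0.002,0.008,0.36],"rotation":[0,0,0],"claw":0.6},
  {"offset":[0.002,0.008,0.36],"rotation":[0,0,0],"claw":0.6},
  {"offset":[0.002,0.008,0.36],"rotation":[0,0,0],"claw":0.6},
], force=50)

```text
clock: 11.0
tcp_pos: [0.5587, -0.1817, 0.0823]
orientation: [-0.19, 3.135, -0.002]
contact_force: [1.1, 0.0, 0.9]
grip_width: 0.0511
gripper_force: 0.0
```

```bash
python3 - <<'E'
from p import *
plan((np.array([.558,-.1806,.081]),RR))
E
```

```text
t 11.0 tcp [ 0.5587 -0.1817  0.0823] F [1.0894 0.0003 0.9105] w 0.05107079808519739 0.0
[0.0035 0.008  0.0084] [-0.0006  0.0004  0.0002]
```

Call:
drive_tool([
  {"offset":[0.003,0.007,0.004],"rotation":[0,0,0],"claw":0.6},
  {"offset":[0.003,0.007,0.004],"rotation":[0,0,0],"claw":0.4},
  {"offset":[0.003,0.007,0.004],"rotation":[0,0,0],"claw":0.3},
  {"offset":[0.003,0.007,0.004],"rotation":[0,0,0],"claw":0.15},
  {"offset":[0.003,0.007,0.004],"rotation":[0,0,0],"claw":0.15},
  {"offset":[0.003,0.007,0.004],"rotation":[0,0,0],"claw":0.15},
  {"offset":[0.003,0.007,0.004],"rotation":[0,0,0],"claw":0.15},
], force=60)

```text
clock: 11.58
tcp_pos: [0.5583, -0.1806, 0.0819]
orientation: [-0.189, 3.134, -0.001]
contact_force: [-1.4, 1.2, 9.2]
grip_width: 0.0129
gripper_force: 4.3
```

```bash
python3 - <<'E'
from p import *
o=get_obs();print({k:o[k] for k in('tcp_pos','contact_force','moment','grip_width','gripper_force')})
s=snap('scene','s9')
cv2.imwrite('pics/s9c.png',cv2.resize(s['frame'][165:265,205:325],(720,600),interpolation=cv2.INTER_CUBIC)[:,:,::-1])
E
```

```text
{'tcp_pos': array([ 0.5583, -0.1806,  0.0819]), 'contact_force': array([-1.3854,  1.2   ,  9.1692]), 'moment': array([ 0.2581,  0.2609, -0.0044]), 'grip_width': 0.012935838956222209, 'gripper_force': 4.328819085942541}
```

View pics/s9c.png

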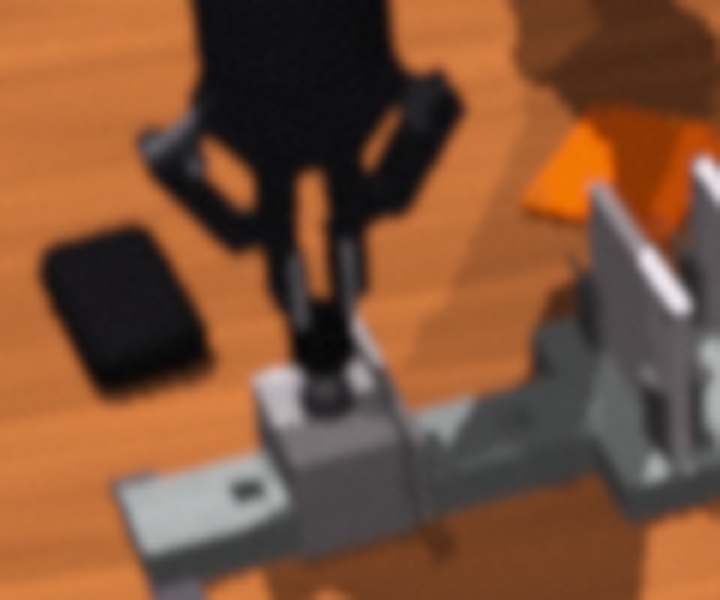

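The picture (crop of the scene, scale 6) shows the knob at (322,335) with the finger ends at about (310,330) and (345,310): they seem to stand on the knob rather than around it. I project the TCP and use depth to decide.

```bash
python3 - <<'E'
from p import *
s=load('s9');f,cx,cy=K(s)
def pr(X): c=s['R']@np.array(X)+s['t'];return (np.array([cx+f*c[0]/c[2]-205,cy+f*c[1]/c[2]-165])*6).round()
for z in(.06,.082,.096,.108,.13):print(z,pr([.5583,-.1806,z]))
P=cloud(s);np.set_printoptions(linewidth=220,suppress=True)
q=P-np.array([.558,-.1806,0]);X=q@RX;Y=q@RY
r=slice(200,232,1);c=slice(250,270,1)
print('X mm');print((X[r,c]*1000).round().astype(int));print('Y');print((Y[r,c]*1000).round().astype(int)[::2]);print('Z');print((P[r,c,2]*1000).round().astype(int)[::2])
E
```

```text
0.06 [326. 397.]
0.082 [322. 356.]
0.096 [319. 330.]
0.108 [317. 307.]
0.13 [313. 264.]
X mm
[[  19   19   19   18   14 -212 -218 -215 -213   -4   -1   14   13   16   10   10    7    8   11   14]
 [  17   15   13   12   13 -210 -210 -211 -208 -206    4   11   13   13   13   13   14    7    9   13]
 [  12   11   13   13   11 -210 -207 -208 -205   -8    1   10   14   15   12   11   14    8 -194 -194]
 [  11   12   13   14   13 -202 -198 -202 -201   -4    0   11   13   14   14   13   12 -192 -187 -188]
 [  12   15   13   12   11 -198 -196 -197 -195   -3    1    9   14   12   15   12 -187 -185 -186 -185]
 [  13   14   12   12   11 -194 -193 -192 -189   -3    4    9    8   14   14   10 -178 -179 -177 -178]
 [  14   13   17   15   14 -192 -189 -184 -184   -6    6   11   12   12    7    6 -175 -175 -173 -173]
 [  12   15   14   11   14   11 -180 -179 -181   -6    4   12   12   14    7   10 -172 -171 -165 -165]
 [   6    8   12   12   11   13 -179 -180 -177   -7    4   12   11   11    8    7 -166 -164 -165 -166]
 [   8    8    9   13   14   13 -175 -171 -171   -7    2   12   13   13   12    
[... 4251 characters left out ...]
19 121 119 122 115  -1  -1   1   1]
 [  1 119 119 121 120 121 119 108 107 106 104 111 116 114 115   0   0   0   0  -2]
 [ -1  -1 107 107 116 111 113 105 103 108 107 105 107 104  71  -1   1  -2   0  -1]
 [ -2  -2   0 106 106 108 107 109 109 108 105 106 104 102  72  72  -4  -2   2  -1]
 [ -2  -4   0  98 100 101 102 104 103 104 102 101  98  96  65  73  73  -2   2   0]
 [ -2   1   1  92  95  96  97  98  97  96  97  93  92  88  58  66  72  70  -3  -1]
 [ -2   0  -3  59  89  90  90  89  90  89  88  88  87  59  59  58  63  71  73  -1]
 [ 61  60  59  59  61  60  67  76  79  80  76  73  66  67  57  61  60  65  73  70]
 [ 58  60  60  59  59  68  67  70  74  71  71  68  68  67  58  60  60  61  63  71]]
```

```bash
python3 - <<'E'
from p import *
for n,tcp in(('s7',[.5293,.0579,.1803]),('s8',[.5574,-.1785,.2240]),('s9',[.5583,-.1806,.0819])):
    P=cloud(load(n));q=P-np.array(tcp);X=q@RX;Y=q@RY;Z=q[...,2]
    m=(abs(X)<.03)&(abs(Y)<.06)&(Z>-.06)&(Z<.08)&(P[...,2]>.112)
    print(n,m.sum())
    for a in np.arange(-.03,.06,.006):
        k=m&(Z>a)&(Z<a+.006)
        if k.any():print('  %.3f'%a,k.sum(),np.percentile(Y[k],[5,95]),np.median(X[k]))
E
```

```text
s7 314
  0.024 4 [-0.0158  0.0128] 0.005701789107829768
  0.030 24 [-0.0193  0.0195] 0.009077642435990844
  0.036 31 [-0.0235  0.0191] 0.009036592001761202
  0.042 35 [-0.025   0.0197] 0.008365760712898003
  0.048 32 [-0.0247  0.0192] 0.008152302756648265
  0.054 44 [-0.0242  0.022 ] 0.008525884221476088
s8 316
  0.024 2 [-0.0321 -0.032 ] 0.004293549432381834
  0.030 16 [-0.0309  0.0298] 0.010847705055421344
  0.036 32 [-0.0375  0.0363] 0.008751873167538619
  0.042 38 [-0.0386  0.0352] 0.008540470656209411
  0.048 35 [-0.0391  0.0363] 0.008777693428369418
  0.054 39 [-0.0391  0.0375] 0.008635156426347802
s9 283
  0.030 18 [-0.017   0.0133] 0.010618354869827073
  0.036 31 [-0.0192  0.0178] 0.008686185802797565
  0.042 31 [-0.0201  0.0182] 0.009104065909218353
  0.048 27 [-0.0196  0.0178] 0.00868927745277182
  0.054 25 [-0.0196  0.0172] 0.008411205166290231
```

The gripper's real finger ends are about 26 mm above the reported TCP, as three depth views agree. They rested on the knob's top (about 9 N). I raise, open, and go down about 25 mm deeper.

Call:
drive_tool([
  {"offset":[0,0,-0.12],"rotation":[0,0,0],"claw":0.15},
  {"offset":[0,0,-0.2],"rotation":[0,0,0],"claw":0.6},
  {"offset":[0,0,-0.2],"rotation":[0,0,0],"claw":0.6},
  {"offset":[0,0,-0.2],"rotation":[0,0,0],"claw":0.6},
  {"offset":[0,0,-0.2],"rotation":[0,0,0],"claw":0.6},
  {"offset":[0,0,-0.2],"rotation":[0,0,0],"claw":0.6},
])

```text
clock: 12.13
tcp_pos: [0.5565, -0.1803, 0.1095]
orientation: [0.189, -3.133, 0.0]
contact_force: [-0.5, 0.7, 0.1]
grip_width: 0.0513
gripper_force: 0.0
```

```bash
python3 - <<'E'
from p import *
plan((np.array([.558,-.1806,.058]),RR))
s=snap('scene','s10');P=cloud(s)
q=P-np.array([.558,-.1806,0]);X=q@RX;Y=q@RY;Z=P[...,2]
m=(abs(X)<.05)&(abs(Y)<.05)
k=m&(Z>.09)&(Z<.115);print('knob',k.sum(),P[k].mean(0),Z[k].max(),'block',np.median(Z[m&(Z>.05)&(Z<.066)]))
tcp=get_obs()['tcp_pos'];k=m&(Z>.118)&(Z<.15);print('tips',Z[k].min()-tcp[2],tcp,np.percentile(Y[k],[2,98]))
E
```

```text
t 12.1333 tcp [ 0.5565 -0.1803  0.1095] F [-0.4524  0.7231  0.1144] w 0.05134357377434853 0.0
[-0.0107 -0.0034  0.3431] [-0.0001 -0.0012  0.0002]
knob 114 [ 0.5674 -0.1825  0.1028] 0.10932216330052517 block 0.05897719761748442
tips 0.02906979355923167 [ 0.5565 -0.1803  0.1094] [-0.0341  0.0372]
```

Call:
drive_tool([
  {"offset":[-0.009,-0.003,0.1],"rotation":[0,0,0],"claw":0.6},
  {"offset":[-0.009,-0.003,0.18],"rotation":[0,0,0],"claw":0.6},
  {"offset":[-0.009,-0.003,0.26],"rotation":[0,0,0],"claw":0.6},
  {"offset":[-0.009,-0.003,0.31],"rotation":[0,0,0],"claw":0.6},
  {"offset":[-0.009,-0.003,0.34],"rotation":[0,0,0],"claw":0.6},
  {"offset":[-0.009,-0.003,0.34],"rotation":[0,0,0],"claw":0.6},
  {"offset":[-0.009,-0.003,0.34],"rotation":[0,0,0],"claw":0.6},
], force=60)

```text
clock: 12.77
tcp_pos: [0.5582, -0.1809, 0.059]
orientation: [0.189, -3.134, 0.001]
contact_force: [0.4, 0.7, 0.3]
grip_width: 0.0514
gripper_force: 0.0
```

```bash
python3 - <<'E'
from p import *
plan((np.array([.558,-.1806,.058]),RR))
E
```

```text
t 12.7667 tcp [ 0.5582 -0.1809  0.059 ] F [0.3909 0.6772 0.2539] w 0.051416071185372635 0.0
[0.0014 0.0022 0.0069] [-0.0003 -0.0009  0.    ]
```

Call:
drive_tool([
  {"offset":[0,0.002,0.003],"rotation":[0,0,0],"claw":0.45},
  {"offset":[0,0.002,0.003],"rotation":[0,0,0],"claw":0.35},
  {"offset":[0,0.002,0.003],"rotation":[0,0,0],"claw":0.1},
  {"offset":[0,0.002,0.003],"rotation":[0,0,0],"claw":0.1},
  {"offset":[0,0.002,0.003],"rotation":[0,0,0],"claw":0.1},
  {"offset":[0,0.002,0.003],"rotation":[0,0,0],"claw":0.1},
], force=60)

```text
clock: 13.27
tcp_pos: [0.5589, -0.1809, 0.0596]
orientation: [-0.189, 3.136, -0.002]
contact_force: [-1.6, -0.7, 5.8]
grip_width: 0.0263
gripper_force: 58.9
```

Knob gripped (26 mm, 59 N). Pull up 16 mm.

Call:
drive_tool([
  {"offset":[0,0,-0.03],"rotation":[0,0,0],"claw":0.1},
  {"offset":[0,0,-0.06],"rotation":[0,0,0],"claw":0.1},
  {"offset":[0,0,-0.09],"rotation":[0,0,0],"claw":0.1},
  {"offset":[0,0,-0.11],"rotation":[0,0,0],"claw":0.1},
  {"offset":[0,0,-0.11],"rotation":[0,0,0],"claw":0.1},
  {"offset":[0,0,-0.11],"rotation":[0,0,0],"claw":0.1},
])

```text
clock: 13.77
tcp_pos: [0.5586, -0.1804, 0.0752]
orientation: [0.19, -3.135, 0.001]
contact_force: [4.9, -2.1, -7.1]
grip_width: 0.026
gripper_force: 59.3
```

```bash
python3 - <<'E'
from p import *
N=np.array([.558,-.1806,0])+.04*RY
plan((np.array([N[0],N[1],.0745]),RR))
s=snap('scene','s11');P=cloud(s)
q=P-np.array([.558,-.1806,0]);X=q@RX;Y=q@RY;Z=P[...,2]
# knob lower edge / stem: profile of narrow column in front
for a in np.arange(.06,.13,.004):
    k=(abs(Y)<.02)&(X>-.005)&(X<.025)&(Z>a)&(Z<a+.004)
    if k.any():print('%.3f'%a,k.sum(),np.percentile(Y[k],[5,95])*1000,np.percentile(X[k],95)*1000)
E
```

```text
t 13.7667 tcp [ 0.5586 -0.1804  0.0752] F [ 4.8698 -2.1305 -7.105 ] w 0.026006035317611233 59.34710383415222
[0.0039 0.2657 0.0045] [-0.0004 -0.0004  0.0002]
0.060 32 [-18.0366  14.2957] 22.41245610886838
0.064 29 [-10.822    9.3658] 14.583387379834479
0.068 13 [-8.4687  5.9416] 15.613646577000043
0.072 9 [-6.0972  3.3645] 8.58696857770386
0.076 5 [-4.3292  4.0757] 9.058337630950552
0.080 4 [-3.7522  1.0261] 9.168681425480116
0.084 8 [-5.2824  4.1066] 10.374294006445307
0.088 4 [-3.1053  4.4753] 9.31538176553756
0.092 4 [-5.0802  1.0319] 10.335947006365785
0.096 2 [-9.8948  2.3648] 14.297062279128875
0.100 10 [-15.369   11.3687] 18.0493444677967
0.104 22 [-18.8319  16.7741] 17.96575401311083
0.108 20 [-18.7158  17.4756] 18.43994723522664
0.112 22 [-18.6258  14.2185] 18.161092339789832
0.116 21 [-18.2127  17.166 ] 17.85174560948779
0.120 54 [-12.5403  13.864 ] 16.058189659802846
0.124 15 [-18.7657  14.2265] 14.353257060523337
0.128 11 [-16.7765  18.3162] 14.25065574706022
```

The knob is up about 15 mm with a 7 N spring load, so the pin is clear. Slide 40 mm towards the plates.

Call:
drive_tool([
  {"offset":[0.003,0.04,0],"rotation":[0,0,0],"claw":0.1},
  {"offset":[0.003,0.08,0],"rotation":[0,0,0],"claw":0.1},
  {"offset":[0.003,0.12,0],"rotation":[0,0,0],"claw":0.1},
  {"offset":[0.003,0.16,0],"rotation":[0,0,0],"claw":0.1},
  {"offset":[0.003,0.2,0],"rotation":[0,0,0],"claw":0.1},
  {"offset":[0.003,0.235,0],"rotation":[0,0,0],"claw":0.1},
  {"offset":[0.003,0.255,0],"rotation":[0,0,0],"claw":0.1},
  {"offset":[0.003,0.266,0],"rotation":[0,0,0],"claw":0.1},
  {"offset":[0.003,0.266,0],"rotation":[0,0,0],"claw":0.1},
  {"offset":[0.003,0.266,0],"rotation":[0,0,0],"claw":0.1},
  {"offset":[0.003,0.266,0],"rotation":[0,0,0],"claw":0.1},
])

```text
clock: 14.73
tcp_pos: [0.5535, -0.1402, 0.0751]
orientation: [0.19, -3.135, 0.0]
contact_force: [5.4, 0.0, -8.0]
grip_width: 0.0261
gripper_force: 59.5
```

```bash
python3 - <<'E'
from p import *
K0=np.array([.558,-.1806,0]);N=K0+.04*RY
plan((np.array([N[0],N[1],.0589]),RR))
def blk(n,y0):
    P=cloud(load(n));q=P-K0;X=q@RX;Y=q@RY-y0;Z=P[...,2]
    k=(abs(X)<.06)&(abs(Y)<.045)&(Z>.02)&(Z<.056)&(X>.015)   # block front face
    c=(abs(X)<.06)&(Y>.01)&(Y<.04)&(Z>.068)&(Z<.076)         # cross plate top
    h=(abs(X)<.04)&(abs(Y)<.045)&(Z>.057)&(Z<.063)
    print(n,np.percentile(Y[h]+y0,[2,50,98])*1000,h.sum(),'cross',(Y[c]+y0).mean()*1000 if c.any() else None,c.sum())
snap('scene','s12');blk('s10',0);blk('s11',0);blk('s12',.04)
E
```

```text
t 14.7333 tcp [ 0.5535 -0.1402  0.0751] F [ 5.4256  0.0391 -7.9909] w 0.026107169585196665 59.4595330953598
[ 0.0026 -0.0043  0.1083] [ 0.     -0.0004  0.0004]
s10 [-25.2875  -7.059   20.6639] 217 cross 22.454323031179957 56
s11 [-24.4538  -5.1602  22.2282] 237 cross 24.020374321398872 50
s12 [16.2687 35.462  62.921 ] 234 cross 64.71470113826683 48
```

Travel is about 41–42 mm by depth, so I correct by 1.3 mm back, then lower the pin.

Call:
drive_tool([
  {"offset":[0.003,-0.009,0],"rotation":[0,0,0],"claw":0.1},
  {"offset":[0.003,-0.009,0],"rotation":[0,0,0],"claw":0.1},
  {"offset":[0.003,-0.009,0],"rotation":[0,0,0],"claw":0.1},
  {"offset":[0.003,-0.009,0.03],"rotation":[0,0,0],"claw":0.1},
  {"offset":[0.003,-0.009,0.055],"rotation":[0,0,0],"claw":0.1},
  {"offset":[0.003,-0.009,0.08],"rotation":[0,0,0],"claw":0.1},
  {"offset":[0.003,-0.009,0.1],"rotation":[0,0,0],"claw":0.1},
  {"offset":[0.003,-0.009,0.1],"rotation":[0,0,0],"claw":0.1},
  {"offset":[0.003,-0.009,0.1],"rotation":[0,0,0],"claw":0.1},
])

```text
clock: 15.53
tcp_pos: [0.5536, -0.1411, 0.0603]
orientation: [0.191, -3.136, -0.001]
contact_force: [4.2, 2.8, -3.3]
grip_width: 0.0258
gripper_force: 60.2
```

```bash
python3 - <<'E'
from p import *
plan((np.array([.5533,-.1414,.0589]),RR))
E
```

```text
t 15.5333 tcp [ 0.5536 -0.1411  0.0603] F [ 4.2187  2.7999 -3.3114] w 0.025812408818586107 60.20382821559906
[ 0.0025 -0.0017  0.0092] [ 0.0003 -0.0001  0.0006]
```

The pin is entering the hole. I press down gently until it stops.

Call:
drive_tool([
  {"offset":[0,0,0.006],"rotation":[0,0,0],"claw":0.1},
  {"offset":[0,0,0.012],"rotation":[0,0,0],"claw":0.1},
  {"offset":[0,0,0.012],"rotation":[0,0,0],"claw":0.1},
  {"offset":[0,0,0.012],"rotation":[0,0,0],"claw":0.1},
  {"offset":[0,0,0.012],"rotation":[0,0,0],"claw":0.1},
])

```text
clock: 15.95
tcp_pos: [0.5539, -0.1419, 0.0597]
orientation: [-0.19, 3.135, -0.0]
contact_force: [2.2, 2.4, 4.9]
grip_width: 0.026
gripper_force: 61.0
```

```bash
python3 - <<'E'
from p import *
N=np.array([.558,-.1806,0])+.04*RY
plan((N,RR));P=cloud(snap('scene','s13'))
for n,c in(('s8',N-.04*RY),('s13',N)):
    P=cloud(load(n));q=P-c;X=q@RX;Y=q@RY;Z=P[...,2]
    k=(abs(Y)<.009)&(X>.009)&(X<.025)&(Z>.079)&(Z<.115);print(n,k.sum(),Z[k].min(),np.percentile(Z[k],[2,10,50]))
E
```

```text
t 15.95 tcp [ 0.5539 -0.1419  0.0597] F [2.2214 2.4366 4.9297] w 0.02604783324558614 60.95326066017151
[0.0043 0.0071 0.3977] [-0.      0.0004  0.0003]
s8 63 0.0837016905989376 [0.0852 0.0879 0.0991]
s13 61 0.08338508559941478 [0.0841 0.0873 0.0983]
```

The knob's underside is at 84 mm as at the start, so the pin is fully down and lightly pressed. I check the plates a last time and hand in.

```bash
python3 - <<'E'
from p import *
P=cloud(load('s13'));q=P-E;X=q@RX;Y=q@RY;Zh=P[...,2]
for c in(0,-.05,-.1):
    k=(abs(X)<.06)&(abs(Y-c)<.012)&(Zh>.075)&(Zh<.115);print(c,k.sum(),np.percentile(Zh[k],98),np.percentile(X[k],[2,98]),np.median(Y[k]))
print(hand_in())
E
```

```text
0 250 0.10790553819221532 [-0.0444  0.0539] -0.002974994595367408
-0.05 220 0.10474531307198716 [-0.0443  0.054 ] -0.053375368650945304
-0.1 215 0.10475537180327313 [-0.0433  0.0542] -0.10331187622305664
the job is handed in; nothing more can be done
None
```

The job is handed in: the plate stands seated in the empty slot in line with the other two, the end section is one hole towards the plates with its pin fully down, and the gripper still holds the knob; the first try at the knob rested on its top at about 9 N.

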